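# Release the carved owl from the carving stand and put it on the waxing stand

### The job

The owl is carved and is to be waxed: on the grey carving stand, turn the sprung release knob clockwise right to its stop and let it spring back, so that the latch bolts draw in and the owl's plywood plate pops up. Then lift the owl, upright and with its plate, off the stand and seat the plate fully down over the two pegs of the round wooden waxing stand (either way round), and let go. Leave the hare, the wax tin beside it and the gouges where they are.

Things in the scene. Friction and masses are not known exactly. Their poses are not given: they have to be found in the camera images.
- stand: grey cast carving stand fixed to the bench, foot 140 (x) x 250 (y) mm, origin centre of its underside, z up. The seat for the owl's plate is centred at y = +55 mm, the release knob stands at x = 0, y = -80 mm
- seat (a point): centre of the stand's seat, 30 mm above the bench, axes as the stand's. Two steel pegs at y = +-46 mm (10 mm thick, 19.5 mm tall, tapered tips); a sprung steel ejector pad (50 x 60 mm) between them; on each side a dark bolt housing (x = +-45 to +-66 mm, 52 mm long, 18 mm high) whose steel bolt overlaps the plate's edge
- release_knob (a joint): angle of the sprung black knob: 0 at rest, 1.1 rad at its stop, growing clockwise from above; a spring (0.12 Nm at rest, 0.25 Nm at the stop) turns it back when let go. It draws in both bolts, 10 mm at the stop; they clear the plate at about 0.75 to 0.95 rad, then the ejector lifts the plate 14 mm and it stays up
- knob_grip (a point): middle of the knob's T-bar, on its vertical axis, 72.5 mm above the bench. Bar 83 mm long along this x, which turns with it (at rest it is the stand's x), 12 mm thick (15 mm at the round ends), 22 mm high (61 to 83 mm above the bench); hub 30 mm across; the round boss below is 60 mm across, top 55 mm above the bench
- owl_mount: loose plywood plate with a wooden owl fixed on it, about 0.25 kg. Origin: centre of the plate's underside, z up. Plate 84 (x) x 120 (y) x 20 mm, only 62 mm wide above 6 mm (rebated long edges), two 13 mm through holes at y = +-46 mm. The owl at its middle is 44 (x) x 54 (y) mm, its head 103 mm above the origin: grip it across x, 60 to 70 mm above the origin
- wax_stand: round waxing stand of pale turned wood fixed to the bench, 150 mm across, 25 mm high. Origin: centre of its underside, z up. Two steel pegs on its top at y = +-46 mm (10 mm thick, 19.5 mm tall, tips tapered to 4 mm). Fully seated, the plate's underside lies on the disc's top, 25 mm above the origin
- hare: bystander: loose carved wooden hare standing on the bench, 36 x 81 x 74 mm, origin centre of underside
- wax_tin: bystander: round tin of wax at the far right corner beside the hare, 68 mm across, 30 mm high, origin centre of underside
- gouge: bystander: flat-bladed carving gouge lying on the bench, the farther from the robot of two, 224 mm long along its x, 29 mm high, origin under its middle

How it is judged:
On the way, in this order (a step that is already met when the one before it is completed fails the run):
1. the release knob is turned to its stop (1.04 rad or more) with the owl still on the carving stand (value of joint release_knob above 1.04 rad and horizontal distance between owl_mount and stand below 0.065 m), for 0.05 s.
2. the knob is let go and has sprung back to rest, and the plate stands popped up, still on the carving stand's pegs (value of joint release_knob below 0.08 rad and z of owl_mount in the frame of stand between 0.04 and 0.052 m and contact force between the fingers and release_knob below 0.2 N), for 0.1 s.
At the end, for the whole second after the job is handed in: The owl's plate lies fully down over both pegs of the waxing stand (centre within 5 mm, underside within 3 mm of the disc's top, long axis within 0.08 rad of the pegs' line either way round, tilt under 0.05 rad), at rest and released, and the release knob is back at rest (under 0.08 rad) (horizontal distance between owl_mount and wax_stand below 0.005 m and z of owl_mount in the frame of wax_stand between 0.022 and 0.028 m and angle between the y axis of owl_mount and the y axis of wax_stand, either way round below 0.08 rad and angle between owl_mount's own z axis and vertical below 0.05 rad and linear speed of owl_mount below 0.02 m/s and value of joint release_knob below 0.08 rad); the robot touches nothing.
It fails at once if the owl is tipped by more than 0.5 rad (angle between owl_mount's own z axis and vertical above 0.5 rad).
It fails at once if the hare, the wax tin or the gouge is moved by more than 20 mm, or the hare is tipped (distance of any of hare, wax_tin, gouge from where it was at the start of the episode above 0.02 m or angle between hare's own z axis and vertical above 0.4 rad).
It also fails if it takes over 58 s, if anything falls off the work surface, if the arm or the gripper's body presses on something with over 40 N, if the wrist force passes 120 N, or if a joint passes its speed limit or range.

### The arm

A 7-joint arm with a two-finger parallel gripper is mounted at the origin on the work surface; the furniture and walls round the work are solid. World frame = base frame: x ahead of the robot, y to its left, z up, the work surface at z = 0. Lengths are in m, angles in rad, forces in N, time in s.
With the tool pointing down it reaches from about 0.4 to 0.925 m from the base axis. Payload 4.1 kg.
Tool frame: the origin (TCP) lies at the very end of the fingers, on their centre line; the grasp point (between the pads) lies 19 mm behind it; z points along the fingers, y is the line along which they close (so a half turn about z gives the same grasp; the last joint's range is limited). The gripper opens to 85 mm and grips with 20 to 120 N. Pads are 22 mm wide; open, the fingers measure 114 mm over their backs; the gripper's body (76 mm by 85 mm) begins 54 mm behind the grasp point. The pads swing forward as they close: fully open they stand 13 mm farther back than shut.
Start: joints at [1.218, 0.398, 0.045, 1.537, -0.019, 1.207, -0.051], TCP at [0.163, -0.629, 0.231] pointing down, gripper open.
Joint ranges: [-2.82, 2.82], [-0.49, 2.23], [-1.37, 1.46], [0, 2.46], [-1.36, 4.5], [0.23, 2], [-2.94, 2.94]. Speed limits (rad/s): [2.57, 2.57, 3.14, 3.14, 3.14, 3.14, 3.14].

### API

Orientations are given as a unit quaternion [w, x, y, z].
In Python, from plant import arm gives the robot as it stands. The module is installed in compiled form; this text tells all that it offers.
- The arm moves only by the tool apply_moves, never from a script. Its argument "steps" is a list of rows, each an object with "dp": the shift along the tool's x, y, z in units of 0.1 m (1.0 is 0.1 m), a list of three; "angular": the turn, a rotation vector about the tool's x, y, z in units of 60 degrees (1.0 is 60 degrees), a list of three; "hand": the finger opening in mm, from 0 to 85.4. A call has 1 to 5 rows; each row is the pose to reach, as a shift and turn from the pose commanded when the call began, along the tool's axes at that moment; what a row does not reach only later rows make up. A row lasts 1/12 s, in which the tool goes at most 41.7 mm and 7.16 degrees, less where a joint would pass 70% of its speed; a pose out of reach is approached as far as the arm can. A call with a number of a shift or a turn outside -1 to 1 is refused whole. A call with a gripper value outside its range is refused whole. The fingers move at their own pace and stop on an object; "squeeze" is the grip in N (left out, the last holds). Time passes only in rows, so rows that repeat a pose let the fingers close. It gives the time, the measured TCP pose, the force, the opening and the grip force at its end, in the units of the state.
- arm.get_obs(): the state, without advancing time (a new reading comes with each control period).
- arm.read_camera(name): name is "scene" or "top"; returns (picture, depth): 480x640x3 uint8, red, green, blue; 480x640 float32, m along the optical axis (not along the pixel's ray), 0 where there is no reading.
- arm.get_calibration(name): a dict with "K" (3x3 intrinsics, pixels), "k1" (the pictures are not rectified: a ray, as slopes to the right and down, at radius r is drawn at 1 + k1 r^2 times it, then the intrinsics apply), "R" (3x3) and "t" (3): a world point X has camera coordinates R X + t. Camera axes: x right, y down, z forward; pixel columns grow to the right and rows downward; lengths in m; the calibration is good to about 2 mm. A picture is of the moment at which its call begins. get_calibration takes no time and is no camera call.
- arm.close_job(): hands the job in; it is judged then, once.
The state is a dict: "t": time; "q": joint angles; "joint_velocities": joint speeds; "tau": joint torques, N m; "tool_pos": TCP position; "tcp_rot": TCP orientation; "contact_force": force on the tool from outside, world axes, zero at the start; "moment": the same for the moment, N m; "grip_width": opening from 0.0 (shut) to 1.0 (fully open); "gripper_force": force on a finger pad.
Only numpy, scipy, OpenCV 4.12 (cv2) and the standard library are available. Lean on these libraries where they do the work, as an engineer would, in place of code of your own. Each camera call takes 0.05 s, during which the arm holds its last target. There are 200 camera calls.

## Working session

There is one attempt and no reset: what is moved stays moved. The work goes in short steps, Python scripts to look and compute and a tool call to move; the robot and the scene stay as the last step left them, time stands still between calls to the robot, and variables do not carry over. Pictures are saved under pics/ and viewed, at most 12 in all, crops included, and the job is handed in when it is done.

Besides the shell and the picture viewer there is one more tool, called after ">>>" as name(argument=value, ...), one argument or row to a line, values as JSON. apply_moves: Moves the arm, as the interface text tells. Its arguments: {"type":"object","properties":{"steps":{"type":"array","items":{"type":"object","properties":{"dp":{"type":"array","items":{"type":"number"}},"angular":{"type":"array","items":{"type":"number"}},"hand":{"type":"number"}}}},"squeeze":{"type":"number"}},"required":["steps"]}

```bash
mkdir -p pics && cat > h.py <<'E'
import numpy as np, cv2
from plant import arm
from scipy.spatial.transform import Rotation as Ro
def cal(n):
    c=arm.get_calibration(n); return np.array(c["K"]),float(c["k1"]),np.array(c["R"]),np.array(c["t"])
def rays(n,uv):
    K,k1,R,t=cal(n); uv=np.asarray(uv,float).reshape(-1,1,2)
    s=cv2.undistortPoints(uv,K,np.array([k1,0,0,0,0.]))[:,0]
    return s,R,t
def on_plane(n,uv,z):
    s,R,t=rays(n,uv); d=np.c_[s,np.ones(len(s))]@R; o=-R.T@t
    return o+d*((z-o[2])/d[:,2])[:,None]
def cloud(n,depth):
    v,u=np.mgrid[0:480,0:640]; s,R,t=rays(n,np.c_[u.ravel(),v.ravel()])
    p=(np.c_[s,np.ones(len(s))]*depth.ravel()[:,None]-t)@R
    p[depth.ravel()==0]=np.nan
    return p.reshape(480,640,3)
def proj(n,X):
    K,k1,R,t=cal(n)
    return cv2.projectPoints(np.asarray(X,float).reshape(-1,1,3),cv2.Rodrigues(R)[0],t,K,np.array([k1,0,0,0,0.]))[0][:,0]
def totool(target,o=None):
    o=o or arm.get_obs(); R=Ro.from_quat(np.roll(o["tcp_rot"],-1)).as_matrix()
    return R.T@(np.array(target)-o["tool_pos"])*10, R
E
python3 - <<'E'
from h import *
o=arm.get_obs(); print({k:np.round(v,3) for k,v in o.items()})
for n in("scene","top"):
    im,d=arm.read_camera(n); cv2.imwrite(f"pics/{n}0.png",im[:,:,::-1]); np.savez(f"pics/{n}0.npz",im=im,d=d)
    K,k1,R,t=cal(n); print(n,K[0,0],k1,-R.T@t,R[2])
E
```

```text
{'t': np.float64(0.0), 'q': array([ 1.218,  0.399,  0.045,  1.538, -0.019,  1.207, -0.051]), 'joint_velocities': array([-0.001,  0.   ,  0.001,  0.   , -0.001, -0.   , -0.001]), 'tau': array([ 0.0000e+00, -4.7513e+01,  1.3650e+00, -2.5423e+01,  1.2000e-02,
        1.0000e-02, -0.0000e+00]), 'tool_pos': array([ 0.163, -0.629,  0.23 ]), 'tcp_rot': array([-0.001,  0.992,  0.127, -0.   ]), 'contact_force': array([0.325, 0.068, 0.197]), 'moment': array([-0.021,  0.039, -0.014]), 'gripper_force': np.float64(0.0), 'grip_width': np.float64(0.999)}
scene 461.21997365475744 -0.11440783181192193 [-0.08442136  0.69960185  0.74616423] [ 0.46021468 -0.68382634 -0.56620137]
top 596.9979568994363 -0.12039584430197788 [ 0.24658647 -0.12386643  1.38347506] [ 0.15658003  0.00144891 -0.98766421]
```

View pics/top0.png

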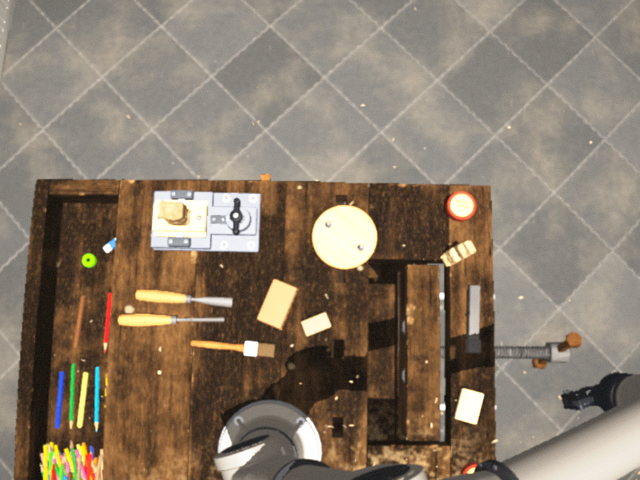

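View pics/scene0.png

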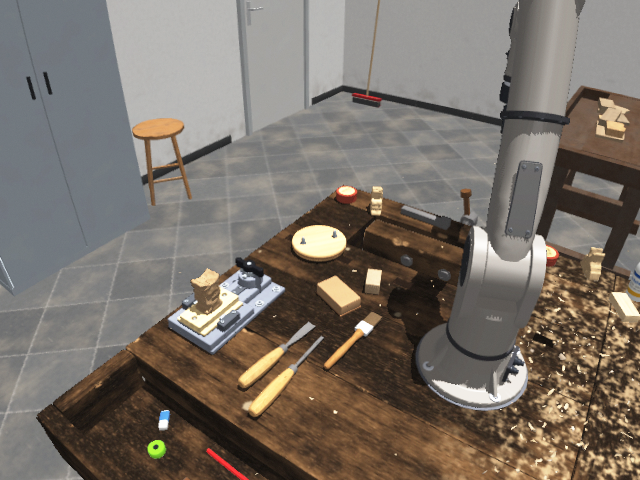

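The top view shows the stand at (205,221), with the knob at (237,216) and the owl at (172,212). The waxing disc is at (345,237), its pegs near (328,224) and (361,248); the tin and hare are at (461,206) and (459,252). The scene view agrees. Next I measure.

```bash
python3 - <<'E'
from h import *
T=np.load("pics/top0.npz"); im,d=T["im"],T["d"]; P=cloud("top",d)
def pr(n,*a): print(n,*[np.round(x,4) for x in a])
hsv=cv2.cvtColor(im,cv2.COLOR_RGB2HSV)
# disc: points at z ~25 mm in ROI
roi=np.zeros((480,640),bool); roi[195:280,300:390]=1
z=P[...,2]
m=roi&(abs(z-.025)<.006)&(hsv[...,1]>40)&(hsv[...,2]>150)
c,_=cv2.findContours(m.astype('uint8'),cv2.RETR_EXTERNAL,cv2.CHAIN_APPROX_NONE)
c=max(c,key=cv2.contourArea); W=on_plane("top",c[:,0],.025)[:,:2]
(cx,cy),r=cv2.minEnclosingCircle(W.astype('float32')*1000); e=cv2.fitEllipse((W*1000).astype('float32')); pr("disc circ mm",(cx,cy),r,e[0],e[1],np.nanmedian(z[m]))
# pegs: non wood inside disc
hull=np.zeros((480,640),'uint8'); cv2.drawContours(hull,[cv2.convexHull(c)],-1,1,-1); hull=cv2.erode(hull,np.ones((7,7)))
pm=((hull>0)&(hsv[...,1]<60)).astype('uint8')
n,l,s,cc=cv2.connectedComponentsWithStats(pm)
for i in range(1,n):
    if s[i,4]>4: pr("peg",s[i],cc[i],on_plane("top",[cc[i]],.035)[0],np.nanmax(z[l==i]))
# stand foot: bluish grey
sm=((hsv[...,0]>95)&(hsv[...,0]<130)&(hsv[...,1]>20)&(hsv[...,2]>80)); b=np.zeros_like(sm); b[180:262,140:270]=1; sm=(sm&b).astype('uint8')
sm=cv2.morphologyEx(sm,cv2.MORPH_CLOSE,np.ones((5,5)))
c,_=cv2.findContours(sm,cv2.RETR_EXTERNAL,cv2.CHAIN_APPROX_NONE); c=max(c,key=cv2.contourArea)
zs=z[sm>0]; pr("stand z",np.nanpercentile(zs,[10,50,90]), cv2.minAreaRect(c))
for h in(.02,.03):
    R=cv2.minAreaRect((on_plane("top",c[:,0],h)[:,:2]*1000).astype('float32')); pr("rect",h,R[0],R[1],R[2])
# knob bar: dark at z>.07
km=(z>.074)&(z<.095)&(hsv[...,2]<90); km[:, :218]=0; km[:,262:]=0; km[:190]=0; km[255:]=0
c,_=cv2.findContours(km.astype('uint8'),cv2.RETR_EXTERNAL,cv2.CHAIN_APPROX_NONE); c=max(c,key=cv2.contourArea)
R=cv2.minAreaRect((on_plane("top",c[:,0],.083)[:,:2]*1000).astype('float32')); pr("knob",R[0],R[1],R[2],np.nanmedian(z[km]))
# plate at z~.05: pale
om=(z>.038)&(z<.062)&(hsv[...,1]>40)&(hsv[...,2]>150); om[:,:140]=0; om[:,225:]=0; om[:185]=0; om[255:]=0
Q=P[om]; pr("plate top", np.nanmedian(Q,0), np.nanpercentile(Q,[2,98],axis=0))
hm=(z>.10); hm[:,:140]=0; hm[:,225:]=0; hm[:170]=0; hm[255:]=0
pr("owl",np.nanmean(P[hm],0),np.nanpercentile(P[hm],[2,98],axis=0))
big=cv2.resize(im[180:280,140:400],None,fx=3,fy=3,interpolation=cv2.INTER_CUBIC); cv2.imwrite("pics/crop0.png",big[:,:,::-1])
E
```

```text
disc circ mm [ 442.1883 -142.7848] 49.5574 [ 493.11   -157.4308] [139.7601 151.7861] 0.0239
peg [326 257  21   9  49] [335.9388 261.9388] [ 0.4293 -0.1428  0.035 ] 0.0289Traceback (most recent call last):
  File "<stdin>", line 22, in <module>
  File "<stdin>", line 3, in pr
    return _wrapfunc(a, 'round', decimals=decimals, out=out)
    return _wrapit(obj, method, *args, **kwds)
    conv = _array_converter(obj)
ValueError: setting an array element with a sequence. The requested array has an inhomogeneous shape after 1 dimensions. The detected shape was (3,) + inhomogeneous part.
```

```bash
cat > m1.py <<'E'
from h import *
T=np.load("pics/top0.npz"); im,d=T["im"],T["d"]; P=cloud("top",d)
def pr(n,*a): print(n,*[np.round(x,4).tolist() for x in a])
hsv=cv2.cvtColor(im,cv2.COLOR_RGB2HSV); z=P[...,2]
m=np.zeros((480,640),bool); m[195:280,300:390]=1
m&=(hsv[...,2]>140)
c,_=cv2.findContours(m.astype('uint8'),cv2.RETR_EXTERNAL,cv2.CHAIN_APPROX_NONE)
c=cv2.convexHull(max(c,key=cv2.contourArea)); W=on_plane("top",c[:,0],.025)[:,:2]
(cx,cy),r=cv2.minEnclosingCircle(W.astype('float32')*1000); e=cv2.fitEllipse((W*1000).astype('float32')); pr("disc circ mm",(cx,cy),r,e[0],e[1],np.nanmedian(z[m]))
hull=np.zeros((480,640),'uint8'); cv2.drawContours(hull,[c],-1,1,-1); hull=cv2.erode(hull,np.ones((9,9)))
pm=((hull>0)&((hsv[...,1]<55)|(hsv[...,2]<140))).astype('uint8')
n,l,s,cc=cv2.connectedComponentsWithStats(pm)
for i in range(1,n):
    if s[i,4]>4: pr("peg",s[i],cc[i],on_plane("top",[cc[i]],.04)[0],np.nanmax(z[l==i]))
sm=((hsv[...,0]>95)&(hsv[...,0]<130)&(hsv[...,1]>20)&(hsv[...,2]>80)); b=np.zeros_like(sm); b[180:262,140:270]=1; sm=(sm&b).astype('uint8')
c,_=cv2.findContours(sm,cv2.RETR_EXTERNAL,cv2.CHAIN_APPROX_NONE); c=max(c,key=cv2.contourArea)
zs=z[sm>0]; pr("stand z",np.nanpercentile(zs,[10,50,90]))
for h in(.02,.03):
    R=cv2.minAreaRect((on_plane("top",c[:,0],h)[:,:2]*1000).astype('float32')); pr("rect",h,R[0],R[1],R[2])
km=(z>.07)&(z<.1)&(hsv[...,2]<100); km[:, :218]=0; km[:,262:]=0; km[:190]=0; km[255:]=0
c,_=cv2.findContours(km.astype('uint8'),cv2.RETR_EXTERNAL,cv2.CHAIN_APPROX_NONE); c=max(c,key=cv2.contourArea)
R=cv2.minAreaRect((on_plane("top",c[:,0],.083)[:,:2]*1000).astype('float32')); pr("knob",R[0],R[1],R[2],np.nanmedian(z[km]))
om=(z>.038)&(z<.062)&(hsv[...,1]>40)&(hsv[...,2]>150); om[:,:140]=0; om[:,225:]=0; om[:185]=0; om[255:]=0
Q=P[om]; pr("plate top", np.nanmedian(Q,0), np.nanpercentile(Q,[2,98],axis=0))
hm=(z>.10); hm[:,:140]=0; hm[:,225:]=0; hm[:170]=0; hm[255:]=0
pr("owl",np.nanmean(P[hm],0),np.nanpercentile(P[hm],[2,98],axis=0))
big=cv2.resize(im[180:280,140:400],None,fx=3,fy=3,interpolation=cv2.INTER_CUBIC); cv2.imwrite("pics/crop0.png",big[:,:,::-1])
E
python3 m1.py
```

```text
disc circ mm [491.267, -168.7082] 84.5104 [490.9232, -162.3051] [151.6686, 163.7482] 0.0244
peg [315, 207, 59, 59, 2517] [344.6373, 236.6687] [0.4873, -0.1617, 0.04] 0.0498
stand z [0.0179, 0.0304, 0.0802]
rect 0.02 [569.8485, 149.4387] [7.3425, 2.374] 2.8804
rect 0.03 [567.4776, 147.4342] [7.2887, 2.3566] 2.8801
knob [521.483, 83.397] [79.8938, 24.6831] 2.3524 0.0828
plate top [0.5071, 0.1965, 0.0481] [[0.4798, 0.1587, 0.0388], [0.5525, 0.2723, 0.0617]]
owl [0.5228, 0.2175, 0.1273] [[0.5045, 0.1917, 0.1032], [0.5429, 0.2437, 0.1373]]
```

View pics/crop0.png

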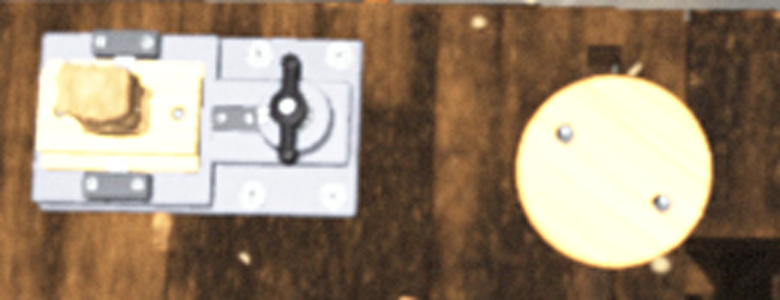

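The crop shows the knob bar along the image's vertical, from (289,62) to (289,155). The waxing pegs sit at crop (565,133) and (661,202), the stand foot spans (40,35) to (362,213), and one plate hole is at (178,113). I'll refine these with cleaner masks and the second view.

```bash
cat > m2.py <<'E'
from h import *
def pr(n,*a): print(n,*[np.round(x,4).tolist() for x in a])
def comp(m):
    c,_=cv2.findContours(m.astype('uint8'),cv2.RETR_EXTERNAL,cv2.CHAIN_APPROX_NONE); return cv2.convexHull(max(c,key=cv2.contourArea))
pk={}
for n,box in(("top",(195,280,305,385)),("scene",(218,270,285,353))):
    T=np.load(f"pics/{n}0.npz"); im,d=T["im"].astype(int),T["d"]; hsv=cv2.cvtColor(T["im"],cv2.COLOR_RGB2HSV).astype(int)
    rb=im[...,0]-im[...,2]
    B=np.zeros((480,640),bool); B[box[0]:box[1],box[2]:box[3]]=1
    m=B&(rb>40)&(im[...,0]>170); c=comp(m); W=on_plane(n,c[:,0],.024)[:,:2]*1000; e=cv2.fitEllipse(W.astype('float32')); pr(n+" disc",e[0],e[1])
    hull=np.zeros((480,640),'uint8'); cv2.drawContours(hull,[c],-1,1,-1); hull=cv2.erode(hull,np.ones((7,7)))
    med=np.median(rb[hull>0]); pm=((hull>0)&(rb<.62*med)).astype('uint8')
    k,l,s,cc=cv2.connectedComponentsWithStats(pm)
    for i in range(1,k):
        if s[i,4]>3: pr("peg",s[i],cc[i],on_plane(n,[cc[i]],.038)[0])
T=np.load("pics/top0.npz"); im,d=T["im"].astype(int),T["d"]; P=cloud("top",d); z=P[...,2]
rb=im[...,0]-im[...,2]
B=np.zeros((480,640),bool); B[183:258,145:268]=1
sm=(B&(rb<15)&(im[...,2]>75)).astype('uint8'); sm=cv2.morphologyEx(sm,cv2.MORPH_OPEN,np.ones((3,3)))
sm=cv2.morphologyEx(sm,cv2.MORPH_CLOSE,np.ones((9,9)))
c=comp(sm)
for h in (.015,.02,.03):
    R=cv2.minAreaRect((on_plane("top",c[:,0],h)[:,:2]*1000).astype('float32')); pr("stand rect",h,*R)
# plate: yellow
pm=(np.isfinite(z)&B&(rb>40)&(z<.056)&(z>.02)).astype('uint8'); pm[:,:150]=0; pm[:,212:]=0;c=comp(pm)
for h in (.036,.05):
    R=cv2.minAreaRect((on_plane("top",c[:,0],h)[:,:2]*1000).astype('float32')); pr("plate",h,*R)
E
python3 m2.py
```

```text
top disc [490.4108, -162.4881] [149.6851, 163.4452]
peg [326, 222, 4, 5, 18] [327.6667, 224.0] [0.5165, -0.1225, 0.038]
peg [342, 246, 5, 3, 7] [344.2857, 246.7143] [0.4643, -0.1613, 0.038]
peg [358, 246, 5, 4, 15] [360.3333, 247.2667] [0.4637, -0.1979, 0.038]
peg [347, 249, 3, 3, 6] [348.3333, 249.8333] [0.4573, -0.1706, 0.038]
peg [367, 248, 3, 3, 4] [367.75, 249.0] [0.4599, -0.2149, 0.038]
peg [351, 251, 3, 3, 4] [352.0, 252.0] [0.4524, -0.179, 0.038]
peg [357, 253, 6, 7, 11] [359.2727, 256.6364] [0.442, -0.1957, 0.038]
scene disc [488.5837, -161.8576] [151.668, 159.0297]
peg [332, 232, 5, 6, 18] [334.0556, 234.5556] [0.4607, -0.1911, 0.038]
peg [301, 236, 5, 8, 23] [302.9565, 240.6087] [0.5136, -0.1191, 0.038]
stand rect 0.015 [525.0793, 164.5782] [256.9972, 145.7794] 89.6082
stand rect 0.02 [524.0617, 163.5243] [256.0583, 145.2468] 89.6082
stand rect 0.03 [522.0267, 161.4165] [254.1803, 144.1815] 89.6082
plate 0.036 [499.4669, 205.5829] [61.7472, 135.8819] 26.6545
plate 0.05 [496.8395, 202.16] [61.1056, 134.4701] 26.6546
```

```bash
cat > plan.py <<'E'
from h import *
def plan(wps,start=None):
    "wps: (x,y,z,psi_deg) world targets; one call each; prints dp and angular z for the call"
    if start is None:
        o=arm.get_obs(); R=Ro.from_quat(np.roll(o["tcp_rot"],-1)).as_matrix()
        start=(*o["tool_pos"],np.degrees(np.arctan2(R[1,1],R[0,1])))
        print("start",np.round(start,4),"tilt",np.round(R[:2,2],4),"q7",round(o["q"][6],2))
    p=np.array(start,float)
    for w in wps:
        w=np.array(w,float); d=w[:3]-p[:3]; a=np.radians(p[3]); y=np.array([np.cos(a),np.sin(a)]); x=np.array([-y[1],y[0]])
        dp=np.array([d[:2]@x,d[:2]@y,-d[2]])*10; an=-(w[3]-p[3])/60
        print("dp",np.round(dp,3).tolist(),"ang",round(an,3),"rows>=",int(np.ceil(max(np.linalg.norm(dp)/.417,abs(an)*60/7.16))), "!" if abs(dp).max()>1 else "")
        p=w
E
python3 -c "
from plan import *
plan([(.24,-.55,.24,-42),(.32,-.43,.24,-8),(.4,-.32,.24,26),(.46,-.2,.24,60),(.5,-.08,.22,90),(.54,.04,.20,90),(.551,.083,.15,90)])"
```

```text
start [  0.1631  -0.6286   0.2304 -75.4483] tilt [-0.0006  0.0017] q7 -0.05
dp [0.942, -0.567, -0.096] ang -0.557 rows>= 5 
dp [1.427, -0.208, -0.0] ang -0.567 rows>= 5 !
dp [1.201, 0.639, -0.0] ang -0.567 rows>= 5 !
dp [0.816, 1.065, -0.0] ang -0.567 rows>= 5 !
dp [0.254, 1.239, 0.2] ang -0.5 rows>= 5 !
dp [-0.4, 1.2, 0.2] ang -0.0 rows>= 4 !
dp [-0.11, 0.43, 0.5] ang -0.0 rows>= 2
```

```bash
python3 -c "
from plan import *
plan([(.24,-.565,.24,-42),(.30,-.485,.24,-8),(.36,-.405,.24,26),(.41,-.32,.24,60),(.45,-.23,.24,90),(.48,-.14,.24,90),(.52,-.05,.22,90),(.551,.04,.19,90)])"
```

```text
start [  0.1631  -0.6286   0.2304 -75.4483] tilt [-0.0006  0.0017] q7 -0.05
dp [0.904, -0.422, -0.096] ang -0.557 rows>= 5 
dp [0.996, -0.089, -0.0] ang -0.567 rows>= 5 
dp [0.876, 0.483, -0.0] ang -0.567 rows>= 5 
dp [0.545, 0.822, -0.0] ang -0.567 rows>= 5 
dp [0.104, 0.979, -0.0] ang -0.5 rows>= 5 
dp [-0.3, 0.9, -0.0] ang -0.0 rows>= 3 
dp [-0.4, 0.9, 0.2] ang -0.0 rows>= 3 
dp [-0.31, 0.9, 0.3] ang -0.0 rows>= 3
```

>>> apply_moves(
  steps=[
    {"dp": [0.9,-0.42,-0.1],"angular": [0,0,-0.557],"hand": 50},
    {"dp": [0.9,-0.42,-0.1],"angular": [0,0,-0.557],"hand": 50},
    {"dp": [0.9,-0.42,-0.1],"angular": [0,0,-0.557],"hand": 50},
    {"dp": [0.9,-0.42,-0.1],"angular": [0,0,-0.557],"hand": 50},
    {"dp": [0.9,-0.42,-0.1],"angular": [0,0,-0.557],"hand": 50},
  ],
)

```text
t: 0.52
tool_pos: [0.2419, -0.5644, 0.2412]
tcp_rot: [-0.0, 0.912, 0.411, 0.0]
contact_force: [-1.0, -1.3, -0.1]
grip_width: 0.586
gripper_force: 0.0
```

>>> apply_moves(
  steps=[
    {"dp": [0.99,-0.09,0],"angular": [0,0,-0.567],"hand": 50},
    {"dp": [0.99,-0.09,0],"angular": [0,0,-0.567],"hand": 50},
    {"dp": [0.99,-0.09,0],"angular": [0,0,-0.567],"hand": 50},
    {"dp": [0.99,-0.09,0],"angular": [0,0,-0.567],"hand": 50},
    {"dp": [0.99,-0.09,0],"angular": [0,0,-0.567],"hand": 50},
  ],
)

```text
t: 0.93
tool_pos: [0.3008, -0.4845, 0.2411]
tcp_rot: [-0.0, 0.752, 0.66, 0.0]
contact_force: [-1.0, -0.5, 0.0]
grip_width: 0.586
gripper_force: 0.0
```

>>> apply_moves(
  steps=[
    {"dp": [0.88,0.48,0],"angular": [0,0,-0.567],"hand": 50},
    {"dp": [0.88,0.48,0],"angular": [0,0,-0.567],"hand": 50},
    {"dp": [0.88,0.48,0],"angular": [0,0,-0.567],"hand": 50},
    {"dp": [0.88,0.48,0],"angular": [0,0,-0.567],"hand": 50},
    {"dp": [0.88,0.48,0],"angular": [0,0,-0.567],"hand": 50},
  ],
)

```text
t: 1.35
tool_pos: [0.3604, -0.404, 0.2411]
tcp_rot: [-0.0, 0.526, 0.851, 0.0]
contact_force: [-0.5, -1.3, -0.9]
grip_width: 0.586
gripper_force: 0.0
```

>>> apply_moves(
  steps=[
    {"dp": [0.54,0.82,0],"angular": [0,0,-0.567],"hand": 50},
    {"dp": [0.54,0.82,0],"angular": [0,0,-0.567],"hand": 50},
    {"dp": [0.54,0.82,0],"angular": [0,0,-0.567],"hand": 50},
    {"dp": [0.54,0.82,0],"angular": [0,0,-0.567],"hand": 50},
    {"dp": [0.54,0.82,0],"angular": [0,0,-0.567],"hand": 50},
  ],
)

```text
t: 1.77
tool_pos: [0.41, -0.3196, 0.2411]
tcp_rot: [-0.0, 0.254, 0.967, 0.0]
contact_force: [-0.0, -1.6, -0.3]
grip_width: 0.584
gripper_force: 0.0
```

>>> apply_moves(
  steps=[
    {"dp": [0.1,0.98,0],"angular": [0,0,-0.5],"hand": 50},
    {"dp": [0.1,0.98,0],"angular": [0,0,-0.5],"hand": 50},
    {"dp": [0.1,0.98,0],"angular": [0,0,-0.5],"hand": 50},
    {"dp": [0.1,0.98,0],"angular": [0,0,-0.5],"hand": 50},
    {"dp": [0.1,0.98,0],"angular": [0,0,-0.5],"hand": 50},
  ],
)

```text
t: 2.18
tool_pos: [0.4499, -0.23, 0.2411]
tcp_rot: [-0.0, -0.003, 1.0, 0.0]
contact_force: [0.7, 0.2, -0.3]
grip_width: 0.583
gripper_force: 0.0
```

```bash
python3 -c "
from plan import *
plan([(.48,-.14,.24,90),(.52,-.05,.22,90),(.551,.04,.19,90)])
print(arm.get_obs())"
```

```text
start [ 0.4499 -0.23    0.2411 90.3879] tilt [-0.0004  0.0001] q7 1.87
dp [-0.307, 0.898, 0.011] ang 0.006 rows>= 3 
dp [-0.4, 0.9, 0.2] ang -0.0 rows>= 3 
dp [-0.31, 0.9, 0.3] ang -0.0 rows>= 3 
{'t': 2.1833, 'q': array([ 0.94077582,  0.16463628, -0.61641818,  1.84870059,  0.1035681 ,
        1.16055711,  1.86685964]), 'joint_velocities': array([ 0.0450214 ,  0.00862254,  0.02118484, -0.00186488,  0.01240389,
        0.00453767,  0.14946279]), 'tau': array([-1.23495072e+00, -3.09873462e+01, -3.26900192e+00, -2.48632193e+01,
       -1.56948818e-01, -1.88058580e-02,  4.51100953e-01]), 'tool_pos': array([ 0.44986692, -0.23000535,  0.24110401]), 'tcp_rot': array([-2.14970422e-04, -3.38513764e-03,  9.99994246e-01,  4.51935135e-05]), 'contact_force': array([ 0.70451368,  0.15648797, -0.29787888]), 'moment': array([-0.05296934,  0.02289114, -0.01348103]), 'gripper_force': 0.0, 'grip_width': 0.5834846719232888}
```

>>> apply_moves(
  steps=[
    {"dp": [-0.31,0.9,0],"angular": [0,0,0.006],"hand": 40},
    {"dp": [-0.31,0.9,0],"angular": [0,0,0.006],"hand": 40},
    {"dp": [-0.31,0.9,0],"angular": [0,0,0.006],"hand": 40},
  ],
)

```text
t: 2.43
tool_pos: [0.4819, -0.1358, 0.2415]
tcp_rot: [0.001, 0.001, 1.0, 0.002]
contact_force: [-0.7, 0.9, 0.0]
grip_width: 0.466
gripper_force: 0.0
```

>>> apply_moves(
  steps=[
    {"dp": [-0.4,0.9,0.2],"angular": [0,0,0],"hand": 40},
    {"dp": [-0.4,0.9,0.2],"angular": [0,0,0],"hand": 40},
    {"dp": [-0.4,0.9,0.2],"angular": [0,0,0],"hand": 40},
  ],
)

```text
t: 2.68
tool_pos: [0.5218, -0.0469, 0.2206]
tcp_rot: [0.0, 0.002, 1.0, 0.002]
contact_force: [-0.2, 0.4, -0.3]
grip_width: 0.467
gripper_force: 0.0
```

>>> apply_moves(
  steps=[
    {"dp": [-0.3,0.9,0.3],"angular": [0,0,0],"hand": 40},
    {"dp": [-0.3,0.9,0.3],"angular": [0,0,0],"hand": 40},
    {"dp": [-0.3,0.9,0.3],"angular": [0,0,0],"hand": 40},
  ],
)

```text
t: 2.93
tool_pos: [0.5515, 0.0431, 0.1898]
tcp_rot: [-0.001, 0.002, 1.0, 0.002]
contact_force: [-0.8, 0.4, 0.8]
grip_width: 0.463
gripper_force: 0.0
```

>>> apply_moves(
  steps=[
    {"dp": [0,0.43,0.9],"angular": [0,0,0],"hand": 40},
    {"dp": [0,0.43,0.9],"angular": [0,0,0],"hand": 40},
    {"dp": [0,0.43,0.9],"angular": [0,0,0],"hand": 40},
    {"dp": [0,0.43,0.9],"angular": [0,0,0],"hand": 40},
  ],
)

```text
t: 3.27
tool_pos: [0.5482, 0.0816, 0.0969]
tcp_rot: [-0.004, 0.003, 1.0, -0.0]
contact_force: [-1.8, 0.0, -0.0]
grip_width: 0.469
gripper_force: 0.0
```

```bash
python3 - <<'E'
from plan import *
plan([(.551,.083,.060,90)])
im,d=arm.read_camera("scene"); 
cv2.imwrite("pics/s1.png",cv2.resize(im[210:360,150:350],None,fx=4,fy=4,interpolation=cv2.INTER_CUBIC)[:,:,::-1])
E
```

```text
start [5.48200e-01 8.16000e-02 9.69000e-02 8.96844e+01] tilt [-0.0089 -0.0002] q7 1.02
dp [-0.028, 0.014, 0.369] ang -0.005 rows>= 1
```

View pics/s1.png

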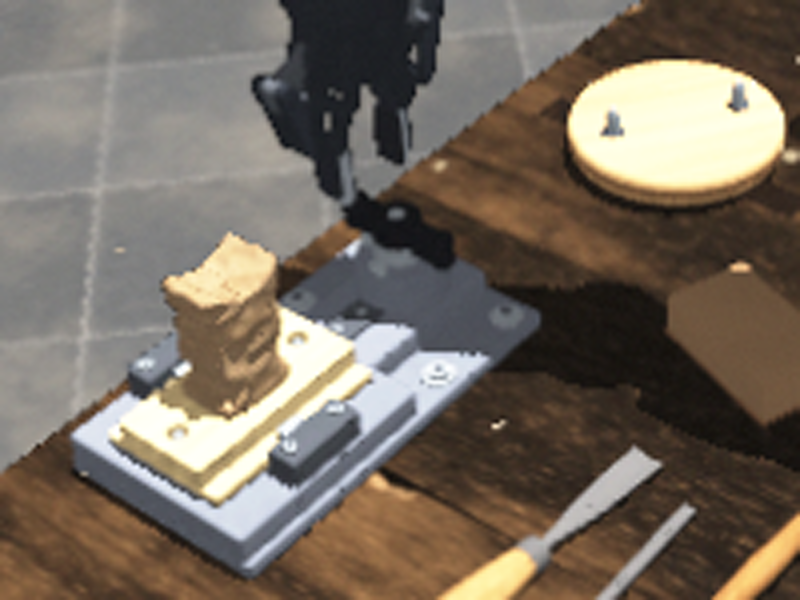

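The picture shows the open fingers over the knob's far arm at about (355,200). The bar runs to (440,250), the hub is at (395,215), and everything lies as estimated. I'll descend and grip.

>>> apply_moves(
  steps=[
    {"dp": [-0.01,0.01,0.2],"angular": [0,0,0],"hand": 40},
    {"dp": [-0.01,0.01,0.36],"angular": [0,0,0],"hand": 40},
    {"dp": [-0.01,0.01,0.36],"angular": [0,0,0],"hand": 40},
  ],
)

```text
t: 3.57
tool_pos: [0.5523, 0.0794, 0.0642]
tcp_rot: [-0.001, 0.005, 1.0, -0.001]
contact_force: [-1.4, -0.1, 0.7]
grip_width: 0.468
gripper_force: 0.0
```

>>> apply_moves(
  squeeze=40,
  steps=[
    {"dp": [0,0,0],"hand": 5},
    {"dp": [0,0,0],"hand": 5},
    {"dp": [0,0,0],"hand": 5},
    {"dp": [0,0,0],"hand": 5},
    {"dp": [0,0,0],"hand": 5},
  ],
)

```text
schema error: expected keys dp, angular, hand
```

```bash
python3 - <<'E'
from plan import *
plan([(.551,.083,.060,90)]); print(arm.get_obs()["moment"])
c=np.array([.5225,.083]);r=.0265
w=[]
for th in (16,32,48,63,66):
    a=np.radians(-th); w.append((*(c+r*np.array([np.cos(a),np.sin(a)])),.06,90-th)); plan([w[-1]],(c[0]+r,c[1],.06,90))
E
```

```text
start [5.52300e-01 7.94000e-02 6.42000e-02 8.94372e+01] tilt [-0.0024 -0.0019] q7 0.98
dp [0.013, 0.036, 0.042] ang -0.009 rows>= 1 
[-0.04516021  0.04459934  0.04289503]
dp [0.01, -0.073, -0.0] ang 0.267 rows>= 3 
dp [0.04, -0.14, -0.0] ang 0.533 rows>= 5 
dp [0.088, -0.197, -0.0] ang 0.8 rows>= 7 
dp [0.145, -0.236, -0.0] ang 1.05 rows>= 9 
dp [0.157, -0.242, -0.0] ang 1.1 rows>= 10
```

>>> apply_moves(
  squeeze=40,
  steps=[
    {"dp": [0,0,0.02],"angular": [0,0,0],"hand": 30},
    {"dp": [0,0,0.02],"angular": [0,0,0],"hand": 5},
    {"dp": [0,0,0.02],"angular": [0,0,0],"hand": 5},
    {"dp": [0,0,0.02],"angular": [0,0,0],"hand": 5},
    {"dp": [0,0,0.02],"angular": [0,0,0],"hand": 5},
  ],
)

```text
t: 3.98
tool_pos: [0.5544, 0.0825, 0.0648]
tcp_rot: [0.002, 0.003, 1.0, 0.0]
contact_force: [0.7, 0.7, 4.3]
grip_width: 0.156
gripper_force: 39.4
```

```bash
python3 - <<'E'
from plan import *
plan([]); o=arm.get_obs(); print(o["contact_force"],o["moment"],o["gripper_force"],o["grip_width"]*85.4)
E
```

```text
start [5.5440e-01 8.2500e-02 6.4800e-02 8.9667e+01] tilt [0.0036 0.0005] q7 0.98
[0.6532626  0.68497738 4.30359229] [ 0.26702296 -0.16579781  0.05138867] 39.39075529575348 13.294737254517678
```

>>> apply_moves(
  squeeze=50,
  steps=[
    {"dp": [0.002,-0.037,0],"angular": [0,0,0.117],"hand": 5},
    {"dp": [0.009,-0.073,0],"angular": [0,0,0.233],"hand": 5},
    {"dp": [0.02,-0.108,0],"angular": [0,0,0.35],"hand": 5},
    {"dp": [0.035,-0.141,0],"angular": [0,0,0.467],"hand": 5},
    {"dp": [0.054,-0.172,0],"angular": [0,0,0.583],"hand": 5},
  ],
)

```text
t: 4.4
tool_pos: [0.5488, 0.0663, 0.0649]
tcp_rot: [0.002, 0.306, 0.952, 0.001]
contact_force: [1.6, 3.4, 4.3]
grip_width: 0.151
gripper_force: 49.5
```

```bash
python3 - <<'E'
from plan import *
plan([]); o=arm.get_obs(); print(o["contact_force"],o["moment"],o["gripper_force"],o["grip_width"]*85.4)
c=np.array([.5225,.083])
print(np.degrees(np.arctan2(*(o["tool_pos"][:2]-c)[::-1])),np.linalg.norm(o["tool_pos"][:2]-c))
E
```

```text
start [ 0.5488  0.0663  0.0649 54.408 ] tilt [0.0037 0.0017] q7 0.47
[1.59093049 3.42159279 4.34964535] [ 0.53322505 -0.05907257  0.14590554] 49.52715575695038 12.91416828389704
-32.42980071940959 0.03117833577923327
```

>>> apply_moves(
  steps=[
    {"dp": [0.002,-0.037,0],"angular": [0,0,0.117],"hand": 5},
    {"dp": [0.009,-0.073,0],"angular": [0,0,0.233],"hand": 5},
    {"dp": [0.02,-0.108,0],"angular": [0,0,0.35],"hand": 5},
    {"dp": [0.035,-0.141,0],"angular": [0,0,0.467],"hand": 5},
    {"dp": [0.044,-0.16,0],"angular": [0,0,0.517],"hand": 5},
  ],
)

```text
t: 4.82
tool_pos: [0.5385, 0.0582, 0.0651]
tcp_rot: [0.003, 0.548, 0.837, 0.005]
contact_force: [8.8, 13.9, -6.2]
grip_width: 0.152
gripper_force: 49.2
```

```bash
python3 - <<'E'
from plan import *
plan([]); o=arm.get_obs(); print(o["contact_force"],o["moment"],o["gripper_force"],o["grip_width"]*85.4)
c=np.array([.5225,.083])
print(np.degrees(np.arctan2(*(o["tool_pos"][:2]-c)[::-1])),np.linalg.norm(o["tool_pos"][:2]-c))
T,_=arm.read_camera("scene")
cv2.imwrite("pics/s2.png",cv2.resize(T[210:360,150:350],None,fx=4,fy=4,interpolation=cv2.INTER_CUBIC)[:,:,::-1])
E
```

```text
start [ 0.5385  0.0582  0.0651 23.563 ] tilt [0.0104 0.0057] q7 0.01
[ 8.76889191 13.89906377 -6.18767576] [ 2.9833686  -1.88007706 -0.01839546] 49.18518818537342 12.998204906989875
-57.089664907146116 0.029493546484294187
```

View pics/s2.png

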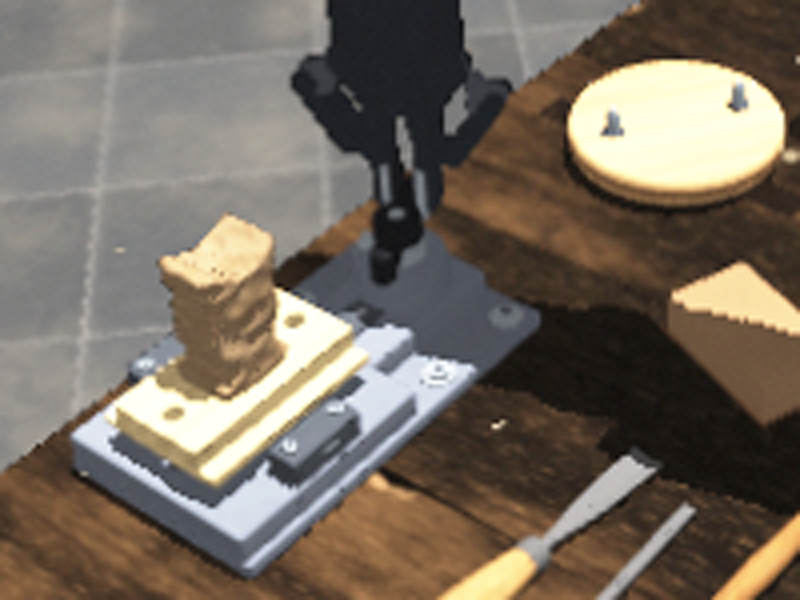

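The plate has popped up: the dark gap is visible under it, and the bar now points away at (395,225). A lateral force of 16 N against a spring of about 8 N means the knob is at the stop. I'll press slightly more to be sure, then guide it back and let go.

>>> apply_moves(
  steps=[
    {"dp": [0,-0.02,0],"angular": [0,0,0.067],"hand": 5},
    {"dp": [0,-0.02,0],"angular": [0,0,0.067],"hand": 5},
    {"dp": [0,-0.02,0],"angular": [0,0,0.067],"hand": 5},
  ],
)

```text
t: 5.12
tool_pos: [0.5384, 0.0584, 0.0652]
tcp_rot: [0.004, 0.573, 0.819, 0.006]
contact_force: [9.6, 7.9, -5.6]
grip_width: 0.148
gripper_force: 60.0
```

>>> apply_moves(
  steps=[
    {"dp": [0.002,0.037,0],"angular": [0,0,-0.117],"hand": 5},
    {"dp": [0.009,0.073,0],"angular": [0,0,-0.233],"hand": 5},
    {"dp": [0.02,0.108,0],"angular": [0,0,-0.35],"hand": 5},
    {"dp": [0.035,0.141,0],"angular": [0,0,-0.467],"hand": 5},
    {"dp": [0.054,0.172,0],"angular": [0,0,-0.583],"hand": 5},
  ],
)

```text
t: 5.53
tool_pos: [0.5497, 0.0691, 0.065]
tcp_rot: [0.002, 0.3, 0.954, 0.004]
contact_force: [2.0, 7.3, 1.6]
grip_width: 0.154
gripper_force: 50.9
```

>>> apply_moves(
  steps=[
    {"dp": [0.002,0.037,0],"angular": [0,0,-0.117],"hand": 5},
    {"dp": [0.009,0.073,0],"angular": [0,0,-0.233],"hand": 5},
    {"dp": [0.02,0.108,0],"angular": [0,0,-0.35],"hand": 5},
    {"dp": [0.035,0.141,0],"angular": [0,0,-0.467],"hand": 5},
    {"dp": [0.05,0.165,0],"angular": [0,0,-0.55],"hand": 5},
  ],
)

```text
t: 5.95
tool_pos: [0.5536, 0.0837, 0.0649]
tcp_rot: [0.001, 0.017, 1.0, 0.002]
contact_force: [0.2, -1.3, 5.4]
grip_width: 0.147
gripper_force: 50.3
```

```bash
python3 - <<'E'
from plan import *
plan([]); o=arm.get_obs(); print(o["contact_force"],o["moment"],o["gripper_force"],o["grip_width"]*85.4)
E
```

```text
start [5.53600e-01 8.37000e-02 6.49000e-02 8.80027e+01] tilt [0.0028 0.0031] q7 0.96
[ 0.23501842 -1.29305225  5.41369713] [-0.19858628  0.01534601 -0.47222504] 50.33877789974213 12.535322263411352
```

>>> apply_moves(
  steps=[
    {"dp": [0,0,0],"angular": [0,0,0],"hand": 45},
    {"dp": [0,0,0],"angular": [0,0,0],"hand": 45},
    {"dp": [0,0,0],"angular": [0,0,0],"hand": 45},
    {"dp": [0,0,0],"angular": [0,0,0],"hand": 45},
  ],
)

```text
t: 6.28
tool_pos: [0.552, 0.0797, 0.0629]
tcp_rot: [-0.0, 0.022, 1.0, -0.001]
contact_force: [-0.3, -0.2, -0.2]
grip_width: 0.528
gripper_force: 0.0
```

>>> apply_moves(
  steps=[
    {"dp": [0,0,-0.3],"angular": [0,0,0],"hand": 45},
    {"dp": [0,0,-0.6],"angular": [0,0,0],"hand": 45},
    {"dp": [0,0,-1.0],"angular": [0,0,0],"hand": 45},
    {"dp": [0,0,-1.0],"angular": [0,0,0],"hand": 45},
  ],
)

```text
t: 6.62
tool_pos: [0.5569, 0.0821, 0.1702]
tcp_rot: [0.006, 0.021, 1.0, 0.001]
contact_force: [1.0, 0.5, 0.0]
grip_width: 0.524
gripper_force: 0.0
```

>>> apply_moves(
  steps=[
    {"dp": [0,-0.5,-0.6],"angular": [0,0,0.58],"hand": 75},
    {"dp": [0,-0.5,-0.6],"angular": [0,0,0.58],"hand": 75},
    {"dp": [0,-0.5,-0.6],"angular": [0,0,0.58],"hand": 75},
    {"dp": [0,-0.5,-0.6],"angular": [0,0,0.58],"hand": 75},
    {"dp": [0,-0.5,-0.6],"angular": [0,0,0.58],"hand": 75},
  ],
)

```text
t: 7.03
tool_pos: [0.5505, 0.0296, 0.2237]
tcp_rot: [0.001, 0.323, 0.946, -0.0]
contact_force: [0.2, -0.1, -0.3]
grip_width: 0.881
gripper_force: 0.0
```

```bash
python3 - <<'E'
from plan import *
plan([]); o=arm.get_obs(); print(o["contact_force"],o["grip_width"]*85.4)
im,d=arm.read_camera("top"); np.savez("pics/top1.npz",im=im,d=d)
T,dd=arm.read_camera("scene"); np.savez("pics/scene1.npz",im=T,d=dd)
a=cv2.resize(im[170:270,130:280],(600,400),interpolation=cv2.INTER_CUBIC); b=cv2.resize(T[220:360,150:300],(300,280),interpolation=cv2.INTER_CUBIC)
cv2.imwrite("pics/v3.png",cv2.resize(im[170:270,130:280],(780,520),interpolation=cv2.INTER_CUBIC)[:,:,::-1])
P=cloud("top",d); z=P[...,2]
hm=(z>.115)&(z<.16); hm[:,:140]=0; hm[:,200:]=0; hm[:170]=0; hm[255:]=0
print("owl",np.nanmean(P[hm],0),np.nanpercentile(P[hm],[2,98],axis=0))
E
```

```text
start [5.50500e-01 2.96000e-02 2.23700e-01 5.23118e+01] tilt [ 0.001  -0.0009] q7 0.62
[ 0.19170978 -0.08125048 -0.30229734] 75.2040109963879
owl [0.52306106 0.21777748 0.14102966] [[0.50460426 0.19217251 0.11808544]
 [0.54371377 0.24362177 0.14982662]]
```

View pics/v3.png

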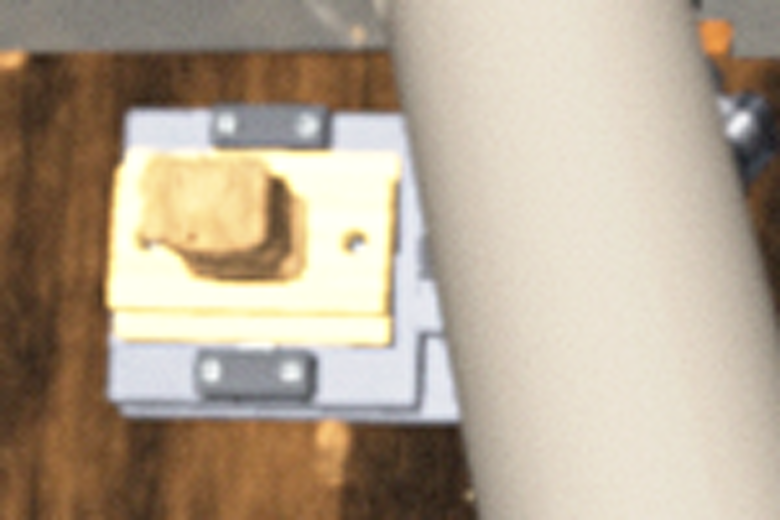

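The plate stands up over the seat with a hole visible at crop (355,241). The bolt housings sit clear on both sides at y≈125 and y≈375, and the owl's head is at (205,200). Next is the approach.

```bash
python3 - <<'E'
from plan import *
print(on_plane("top",[(130+355/5.2,170+241/5.2)],.064), on_plane("top",[(327.67,224.),(360.33,247.27)],.0385))
plan([(.53,.11,.23,18),(.523,.19,.22,0),(.523,.2175,.18,0),(.523,.2175,.09,0)])
E
```

```text
[[0.52442066 0.17150879 0.064     ]] [[ 0.51643355 -0.12247176  0.0385    ]
 [ 0.46356995 -0.19790068  0.0385    ]]
start [5.50200e-01 3.03000e-02 2.23200e-01 5.27569e+01] tilt [ 0.    -0.001] q7 0.62
dp [0.643, 0.513, -0.068] ang 0.579 rows>= 5 
dp [0.782, 0.181, 0.1] ang 0.3 rows>= 3 
dp [0.275, 0.0, 0.4] ang -0.0 rows>= 2 
dp [0.0, 0.0, 0.9] ang -0.0 rows>= 3
```

>>> apply_moves(
  steps=[
    {"dp": [0.64,0.51,-0.07],"angular": [0,0,0.58],"hand": 75},
    {"dp": [0.64,0.51,-0.07],"angular": [0,0,0.58],"hand": 75},
    {"dp": [0.64,0.51,-0.07],"angular": [0,0,0.58],"hand": 75},
    {"dp": [0.64,0.51,-0.07],"angular": [0,0,0.58],"hand": 75},
    {"dp": [0.64,0.51,-0.07],"angular": [0,0,0.58],"hand": 75},
  ],
)

```text
t: 7.55
tool_pos: [0.5297, 0.1112, 0.2301]
tcp_rot: [0.0, 0.588, 0.809, -0.0]
contact_force: [0.4, -0.2, 0.0]
grip_width: 0.875
gripper_force: 0.0
```

>>> apply_moves(
  steps=[
    {"dp": [0.78,0.18,0.1],"angular": [0,0,0.3],"hand": 75},
    {"dp": [0.78,0.18,0.1],"angular": [0,0,0.3],"hand": 75},
    {"dp": [0.78,0.18,0.1],"angular": [0,0,0.3],"hand": 75},
    {"dp": [0.78,0.18,0.1],"angular": [0,0,0.3],"hand": 75},
    {"dp": [0.78,0.18,0.1],"angular": [0,0,0.3],"hand": 75},
  ],
)

```text
t: 7.97
tool_pos: [0.523, 0.1896, 0.2199]
tcp_rot: [0.0, 0.705, 0.709, -0.001]
contact_force: [-0.8, -0.1, 0.3]
grip_width: 0.877
gripper_force: 0.0
```

>>> apply_moves(
  steps=[
    {"dp": [0.27,0,0.1],"angular": [0,0,0],"hand": 75},
    {"dp": [0.27,0,0.2],"angular": [0,0,0],"hand": 75},
    {"dp": [0.27,0,0.2],"angular": [0,0,0],"hand": 75},
    {"dp": [0.27,0,0.2],"angular": [0,0,0],"hand": 75},
  ],
)

```text
t: 8.3
tool_pos: [0.5234, 0.2145, 0.1996]
tcp_rot: [0.0, 0.707, 0.707, -0.001]
contact_force: [0.1, -0.6, 0.6]
grip_width: 0.88
gripper_force: 0.0
```

```bash
python3 - <<'E'
from plan import *
plan([(.5235,.2175,.09,0)])
E
```

```text
start [ 0.5234  0.2145  0.1996 -0.0061] tilt [-0.0014 -0.0021] q7 -0.64
dp [0.03, 0.001, 1.096] ang -0.0 rows>= 3 !
```

>>> apply_moves(
  steps=[
    {"dp": [0.01,0,0.2],"angular": [0,0,0],"hand": 75},
    {"dp": [0.01,0,0.4],"angular": [0,0,0],"hand": 75},
    {"dp": [0.01,0,0.6],"angular": [0,0,0],"hand": 75},
    {"dp": [0.01,0,0.8],"angular": [0,0,0],"hand": 75},
    {"dp": [0.01,0,0.95],"angular": [0,0,0],"hand": 75},
  ],
)

```text
t: 8.72
tool_pos: [0.5237, 0.2153, 0.1043]
tcp_rot: [0.001, 0.708, 0.707, -0.001]
contact_force: [-1.0, -0.5, -0.1]
grip_width: 0.872
gripper_force: 0.0
```

>>> apply_moves(
  steps=[
    {"dp": [0,0,0.05],"angular": [0,0,0],"hand": 75},
    {"dp": [0,0,0.1],"angular": [0,0,0],"hand": 75},
    {"dp": [0,0,0.13],"angular": [0,0,0],"hand": 75},
    {"dp": [0,0,0.13],"angular": [0,0,0],"hand": 75},
    {"dp": [0,0,0.13],"angular": [0,0,0],"hand": 75},
  ],
)

```text
t: 9.13
tool_pos: [0.5239, 0.2179, 0.0931]
tcp_rot: [0.0, 0.707, 0.707, 0.001]
contact_force: [-0.3, 0.2, -0.7]
grip_width: 0.879
gripper_force: 0.0
```

```bash
python3 - <<'E'
from plan import *
plan([(.5235,.2175,.09,0)]); print(arm.get_obs()["contact_force"])
E
```

```text
start [0.5239 0.2179 0.0931 0.0141] tilt [0.0015 0.0003] q7 -0.72
dp [-0.004, -0.004, 0.031] ang 0.0 rows>= 1 
[-0.32510122  0.23232742 -0.7219557 ]
```

>>> apply_moves(
  squeeze=45,
  steps=[
    {"dp": [0,0,0.02],"angular": [0,0,0],"hand": 60},
    {"dp": [0,0,0.02],"angular": [0,0,0],"hand": 50},
    {"dp": [0,0,0.02],"angular": [0,0,0],"hand": 30},
    {"dp": [0,0,0.02],"angular": [0,0,0],"hand": 30},
    {"dp": [0,0,0.02],"angular": [0,0,0],"hand": 30},
  ],
)

```text
t: 9.55
tool_pos: [0.5243, 0.218, 0.0911]
tcp_rot: [0.001, 0.707, 0.707, 0.001]
contact_force: [0.9, -0.7, 3.7]
grip_width: 0.495
gripper_force: 48.3
```

>>> apply_moves(
  steps=[
    {"dp": [0,0,0],"angular": [0,0,0],"hand": 30},
    {"dp": [0,0,0],"angular": [0,0,0],"hand": 30},
  ],
)

```text
t: 9.72
tool_pos: [0.5242, 0.218, 0.0908]
tcp_rot: [0.001, 0.707, 0.707, 0.001]
contact_force: [2.4, 0.2, 3.2]
grip_width: 0.491
gripper_force: 48.5
```

```bash
python3 - <<'E'
from plan import *
plan([]);o=arm.get_obs(); print(o["contact_force"],o["moment"],o["gripper_force"],o["grip_width"]*85.4)
E
```

```text
start [0.5242 0.218  0.0908 0.0217] tilt [0.0022 0.0005] q7 -0.73
[2.40414269 0.2305171  3.1531088 ] [-0.08626908 -0.55750396  0.01453802] 48.45704310117753 41.972154222818965
```

>>> apply_moves(
  steps=[
    {"dp": [0,0,-0.1],"angular": [0,0,0],"hand": 30},
    {"dp": [0,0,-0.25],"angular": [0,0,0],"hand": 30},
    {"dp": [0,0,-0.5],"angular": [0,0,0],"hand": 30},
    {"dp": [0,0,-0.75],"angular": [0,0,0],"hand": 30},
    {"dp": [0,0,-0.9],"angular": [0,0,0],"hand": 30},
  ],
)

```text
t: 10.13
tool_pos: [0.5222, 0.2183, 0.1819]
tcp_rot: [-0.0, 0.707, 0.707, -0.0]
contact_force: [1.5, -0.3, -2.9]
grip_width: 0.492
gripper_force: 48.0
```

```bash
python3 - <<'E'
from plan import *
o=arm.get_obs(); print(o["contact_force"],o["moment"],o["gripper_force"],o["grip_width"]*85.4)
plan([(.52,.12,.19,0),(.515,.03,.19,-12),(.505,-.06,.19,-24),(.495,-.14,.19,-35)])
im,d=arm.read_camera("scene"); cv2.imwrite("pics/s4.png",cv2.resize(im[150:360,130:380],(750,630*750//750),interpolation=cv2.INTER_CUBIC)[:600,:,::-1])
E
```

```text
[ 1.46272926 -0.31456133 -2.87501015] [ 0.0920903  -0.04086031  0.04659814] 47.98582165868709 42.05493304930306
start [0.5222 0.2183 0.1819 0.0606] tilt [-0.0012  0.0001] q7 -0.66
dp [-0.983, -0.023, -0.081] ang 0.001 rows>= 3 
dp [-0.9, -0.05, -0.0] ang 0.2 rows>= 3 
dp [-0.901, 0.089, -0.0] ang 0.2 rows>= 3 
dp [-0.772, 0.234, -0.0] ang 0.183 rows>= 2
```

View pics/s4.png

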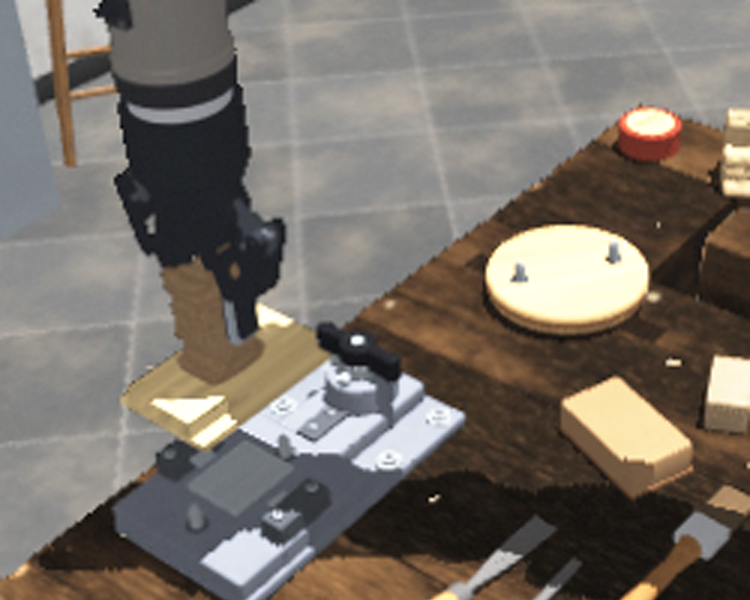

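The owl and plate hang level in the gripper, clear of the stand. The knob bar at (358,345) is back at rest, and the disc pegs are at (519,272) and (614,253). I'll carry the owl over.

>>> apply_moves(
  steps=[
    {"dp": [-0.15,0,-0.05],"angular": [0,0,0],"hand": 30},
    {"dp": [-0.35,0,-0.1],"angular": [0,0,0],"hand": 30},
    {"dp": [-0.55,0,-0.1],"angular": [0,0,0],"hand": 30},
    {"dp": [-0.78,0,-0.1],"angular": [0,0,0],"hand": 30},
    {"dp": [-0.98,-0.02,-0.1],"angular": [0,0,0],"hand": 30},
  ],
)

```text
t: 10.6
tool_pos: [0.5195, 0.1182, 0.1887]
tcp_rot: [-0.001, 0.707, 0.707, -0.002]
contact_force: [1.0, -0.1, -3.0]
grip_width: 0.492
gripper_force: 47.9
```

>>> apply_moves(
  steps=[
    {"dp": [-0.2,-0.01,0],"angular": [0,0,0.04],"hand": 30},
    {"dp": [-0.4,-0.02,0],"angular": [0,0,0.08],"hand": 30},
    {"dp": [-0.6,-0.03,0],"angular": [0,0,0.12],"hand": 30},
    {"dp": [-0.8,-0.04,0],"angular": [0,0,0.16],"hand": 30},
    {"dp": [-0.9,-0.05,0],"angular": [0,0,0.2],"hand": 30},
  ],
)

```text
t: 11.02
tool_pos: [0.5147, 0.0265, 0.189]
tcp_rot: [-0.0, 0.779, 0.627, -0.002]
contact_force: [-0.1, -0.5, -2.8]
grip_width: 0.495
gripper_force: 47.9
```

>>> apply_moves(
  steps=[
    {"dp": [-0.2,0.02,0],"angular": [0,0,0.04],"hand": 30},
    {"dp": [-0.4,0.04,0],"angular": [0,0,0.08],"hand": 30},
    {"dp": [-0.6,0.06,0],"angular": [0,0,0.12],"hand": 30},
    {"dp": [-0.8,0.08,0],"angular": [0,0,0.16],"hand": 30},
    {"dp": [-0.9,0.09,0],"angular": [0,0,0.2],"hand": 30},
  ],
)

```text
t: 11.43
tool_pos: [0.5057, -0.0644, 0.1901]
tcp_rot: [0.001, 0.841, 0.541, -0.001]
contact_force: [-1.2, 0.0, -2.4]
grip_width: 0.495
gripper_force: 47.9
```

>>> apply_moves(
  steps=[
    {"dp": [-0.2,0.06,0],"angular": [0,0,0.04],"hand": 30},
    {"dp": [-0.4,0.12,0],"angular": [0,0,0.08],"hand": 30},
    {"dp": [-0.6,0.18,0],"angular": [0,0,0.14],"hand": 30},
    {"dp": [-0.77,0.23,0],"angular": [0,0,0.183],"hand": 30},
    {"dp": [-0.77,0.23,0],"angular": [0,0,0.183],"hand": 30},
  ],
)

```text
t: 11.85
tool_pos: [0.4949, -0.146, 0.1901]
tcp_rot: [0.001, 0.889, 0.457, -0.001]
contact_force: [0.1, -0.9, -3.7]
grip_width: 0.498
gripper_force: 47.5
```

```bash
python3 - <<'E'
from plan import *
o=arm.get_obs(); print(o["contact_force"],o["moment"],o["gripper_force"],o["grip_width"]*85.4)
plan([(.490,-.160,.12,-35)])
E
```

```text
[ 0.08582843 -0.87624529 -3.7244239 ] [-0.06395994 -0.06939111  0.02034513] 47.54706236097263 42.509248450735754
start [  0.4949  -0.146    0.1901 -35.5552] tilt [-0.0009 -0.003 ] q7 -0.49
dp [-0.143, 0.042, 0.701] ang -0.009 rows>= 2
```

>>> apply_moves(
  steps=[
    {"dp": [-0.14,0.04,0.15],"angular": [0,0,-0.009],"hand": 30},
    {"dp": [-0.14,0.04,0.35],"angular": [0,0,-0.009],"hand": 30},
    {"dp": [-0.14,0.04,0.55],"angular": [0,0,-0.009],"hand": 30},
    {"dp": [-0.14,0.04,0.75],"angular": [0,0,-0.009],"hand": 30},
    {"dp": [-0.14,0.04,0.8],"angular": [0,0,-0.009],"hand": 30},
  ],
)

```text
t: 12.27
tool_pos: [0.489, -0.1533, 0.1073]
tcp_rot: [-0.002, 0.885, 0.466, -0.002]
contact_force: [-1.5, 1.1, -3.9]
grip_width: 0.495
gripper_force: 47.5
```

>>> apply_moves(
  steps=[
    {"dp": [0,0,0],"angular": [0,0,0],"hand": 30},
    {"dp": [0,0,0],"angular": [0,0,0],"hand": 30},
    {"dp": [0,0,0],"angular": [0,0,0],"hand": 30},
  ],
)

```text
t: 12.52
tool_pos: [0.4926, -0.1538, 0.1116]
tcp_rot: [0.001, 0.885, 0.466, 0.001]
contact_force: [0.1, -0.2, -2.3]
grip_width: 0.495
gripper_force: 47.5
```

```bash
python3 - <<'E'
from plan import *
o=arm.get_obs(); print(o["contact_force"],o["moment"],o["gripper_force"],o["grip_width"]*85.4)
plan([(.490,-.160,.12,-35)])
for n,(a,b,c,e) in dict(scene=(190,290,250,400),top=(170,290,270,430)).items():
    im,d=arm.read_camera(n); np.savez(f"pics/{n}2.npz",im=im,d=d)
    cv2.imwrite(f"pics/{n}5.png",cv2.resize(im[a:b,c:e],None,fx=5,fy=5,interpolation=cv2.INTER_CUBIC)[:,:,::-1])
E
```

```text
[ 0.08036838 -0.15052279 -2.33998184] [ 0.017164   -0.0039171  -0.02900702] 47.53531839174684 42.23897732127195
start [  0.4926  -0.1538   0.1116 -34.4205] tilt [ 0.0025 -0.0007] q7 -0.49
dp [-0.066, 0.014, -0.084] ang 0.01 rows>= 1
```

View pics/scene5.png

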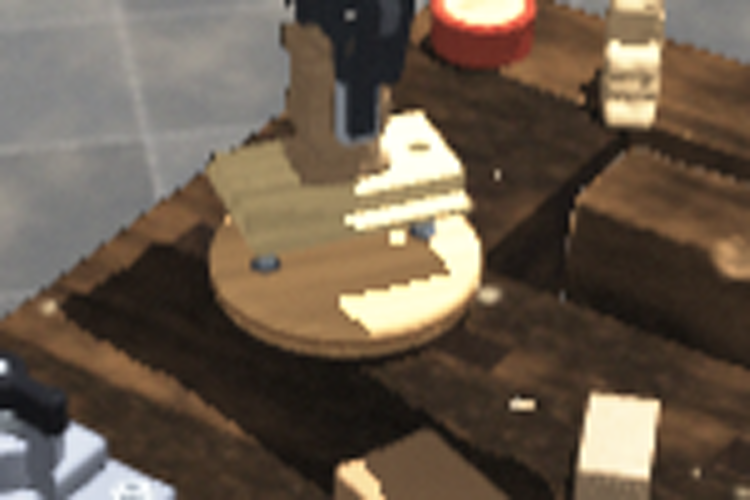

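The hole in the plate's lit end is at crop (420,147), pixel (334,219.4). The disc pegs show under the plate at crop (265,262) and (422,228), and the plate hangs level. I'll compute the hole's offset from its peg.

```bash
python3 - <<'E'
from plan import *
o=arm.get_obs(); p=o["tool_pos"]; zt=p[2]-.0468+.02; print(p)
print("hole",on_plane("scene",[(334,219.4)],zt), "pegs scene", on_plane("scene",[(334.06,234.56),(302.96,240.6)],.0345))
T=np.load("pics/scene2.npz"); P=cloud("scene",T["d"]); print("depth there",P[219,330:339,2].round(3))
R=Ro.from_quat(np.roll(o["tcp_rot"],-1)).as_matrix(); print("pred hole",(p+R@np.array([-.046,0,0]))[:2],(p+R@np.array([.046,0,0]))[:2])
# top view: plate area points
T=np.load("pics/top2.npz"); P=cloud("top",T["d"]); rb=T["im"][...,0].astype(int)-T["im"][...,2]
m=(abs(P[...,2]-zt)<.008)&(rb>25); m[:170]=0;m[300:]=0;m[:,280:290]=0
Q=P[m]; print("top plate pts",len(Q),np.nanpercentile(Q,[1,50,99],axis=0).round(4).tolist())
E
```

```text
[ 0.49254027 -0.15377824  0.11167596]
hole [[ 0.46362285 -0.19309317  0.08487596]] pegs scene [[ 0.46333166 -0.19545076  0.0345    ]
 [ 0.51660627 -0.123217    0.0345    ]]
depth there [0.087 0.083 0.08  0.081 0.083 0.084 0.087 0.088 0.089]
pred hole [ 0.46653694 -0.19172327] [ 0.51854361 -0.11583321]
top plate pts 30 [[0.45, -0.4368, 0.079], [0.5, -0.0946, 0.0847], [0.5127, -0.0885, 0.09]]
```

View pics/top5.png

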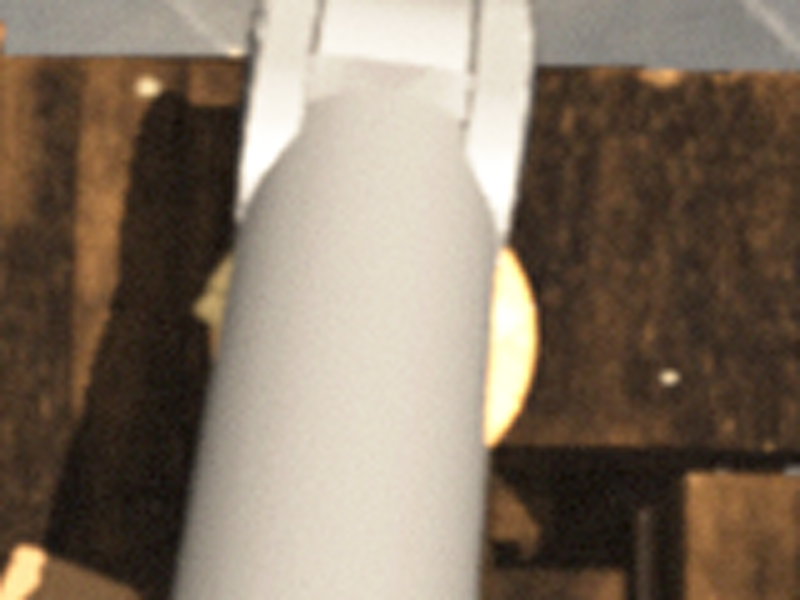

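```bash
python3 - <<'E'
from h import *
q=on_plane("scene",[(223.75,290.5),(193.25,313.25)],.064); print(q,q.mean(0),np.linalg.norm(q[0]-q[1]))
E
```

```text
[[0.5236746  0.17096921 0.064     ]
 [0.52598661 0.26217381 0.064     ]] [0.52483061 0.21657151 0.064     ] 0.09123389258872476
```

>>> apply_moves(
  steps=[
    {"dp": [-0.044,0.016,0],"angular": [0,0,0.01],"hand": 30},
    {"dp": [-0.044,0.016,0.05],"angular": [0,0,0.01],"hand": 30},
    {"dp": [-0.044,0.016,0.1],"angular": [0,0,0.01],"hand": 30},
    {"dp": [-0.044,0.016,0.1],"angular": [0,0,0.01],"hand": 30},
  ],
)

```text
t: 12.95
tool_pos: [0.4892, -0.158, 0.0992]
tcp_rot: [-0.001, 0.887, 0.461, -0.001]
contact_force: [-0.8, -0.4, -3.3]
grip_width: 0.493
gripper_force: 47.6
```

>>> apply_moves(
  steps=[
    {"dp": [0,0,0.03],"angular": [0,0,0],"hand": 30},
    {"dp": [0,0,0.06],"angular": [0,0,0],"hand": 30},
    {"dp": [0,0,0.09],"angular": [0,0,0],"hand": 30},
    {"dp": [0,0,0.12],"angular": [0,0,0],"hand": 30},
    {"dp": [0,0,0.15],"angular": [0,0,0],"hand": 30},
  ],
)

```text
t: 13.37
tool_pos: [0.4917, -0.1591, 0.0859]
tcp_rot: [0.002, 0.887, 0.462, 0.001]
contact_force: [1.3, -1.9, 2.0]
grip_width: 0.497
gripper_force: 48.8
```

```bash
python3 - <<'E'
from plan import *
plan([]);o=arm.get_obs(); print(o["contact_force"],o["moment"],o["gripper_force"],o["grip_width"]*85.4)
E
```

```text
start [  0.4917  -0.1591   0.0859 -34.9912] tilt [ 0.0031 -0.002 ] q7 -0.51
[ 1.26489338 -1.92280792  1.98676922] [-0.63574083 -0.36651763  0.094132  ] 48.7726341139205 42.436446682657014
```

>>> apply_moves(
  steps=[
    {"dp": [0,0,0.02],"angular": [0,0,0],"hand": 30},
    {"dp": [0,0,0.04],"angular": [0,0,0],"hand": 30},
    {"dp": [0,0,0.05],"angular": [0,0,0],"hand": 30},
    {"dp": [0,0,0.05],"angular": [0,0,0],"hand": 30},
  ],
)

```text
t: 13.7
tool_pos: [0.4921, -0.1595, 0.0809]
tcp_rot: [0.002, 0.887, 0.462, 0.001]
contact_force: [3.0, -4.7, -0.5]
grip_width: 0.496
gripper_force: 49.2
```

```bash
python3 - <<'E'
from plan import *
plan([]);o=arm.get_obs(); print(o["contact_force"],o["moment"],o["gripper_force"],o["grip_width"]*85.4)
im,d=arm.read_camera("scene"); np.savez("pics/scene3.npz",im=im,d=d)
E
```

```text
start [  0.4921  -0.1595   0.0809 -34.9843] tilt [ 0.0041 -0.0025] q7 -0.51
[ 3.0062725  -4.73389421 -0.48176294] [-1.29371162 -0.91238879  0.20522555] 49.15117298864388 42.36146611133383
```

>>> apply_moves(
  steps=[
    {"dp": [-0.006,0.012,0],"angular": [0,0,0],"hand": 30},
    {"dp": [-0.006,0.012,0.02],"angular": [0,0,0],"hand": 30},
    {"dp": [-0.006,0.012,0.04],"angular": [0,0,0],"hand": 30},
    {"dp": [-0.006,0.012,0.06],"angular": [0,0,0],"hand": 30},
    {"dp": [-0.006,0.012,0.06],"angular": [0,0,0],"hand": 30},
  ],
)

```text
t: 14.17
tool_pos: [0.492, -0.1599, 0.0744]
tcp_rot: [0.001, 0.887, 0.462, 0.001]
contact_force: [2.9, -4.4, -0.2]
grip_width: 0.493
gripper_force: 49.1
```

```bash
python3 - <<'E'
from plan import *
plan([]);o=arm.get_obs(); print(o["contact_force"],o["moment"],o["gripper_force"],o["grip_width"]*85.4)
E
```

```text
start [  0.492   -0.1599   0.0744 -34.9829] tilt [ 0.0025 -0.0013] q7 -0.51
[ 2.88684868 -4.39381856 -0.16021312] [-1.25556998 -1.04858323  0.28882616] 49.12053305582987 42.06579707790067
```

Sliding freely down the pegs; I'll bring it to the bottom, easing sideways a little more.

>>> apply_moves(
  steps=[
    {"dp": [-0.005,0.008,0.01],"angular": [0,0,0],"hand": 30},
    {"dp": [-0.005,0.008,0.02],"angular": [0,0,0],"hand": 30},
    {"dp": [-0.005,0.008,0.03],"angular": [0,0,0],"hand": 30},
    {"dp": [-0.005,0.008,0.03],"angular": [0,0,0],"hand": 30},
  ],
)

```text
t: 14.5
tool_pos: [0.4916, -0.1608, 0.072]
tcp_rot: [0.001, 0.887, 0.462, -0.0]
contact_force: [1.8, -3.9, 5.9]
grip_width: 0.493
gripper_force: 48.9
```

```bash
python3 - <<'E'
from plan import *
plan([]);o=arm.get_obs(); print(o["contact_force"],o["moment"],o["gripper_force"],o["grip_width"]*85.4)
im,d=arm.read_camera("scene"); np.savez("pics/scene3.npz",im=im,d=d)
cv2.imwrite("pics/s6.png",cv2.resize(im[190:290,250:400],None,fx=5,fy=5,interpolation=cv2.INTER_CUBIC)[:,:,::-1])
E
```

```text
start [  0.4916  -0.1608   0.072  -34.9668] tilt [ 0.0005 -0.0013] q7 -0.51
[ 1.80608581 -3.92730789  5.91807354] [-0.78308456 -0.42119766  0.5895693 ] 48.87157465534983 42.11306751164238
```

View pics/s6.png

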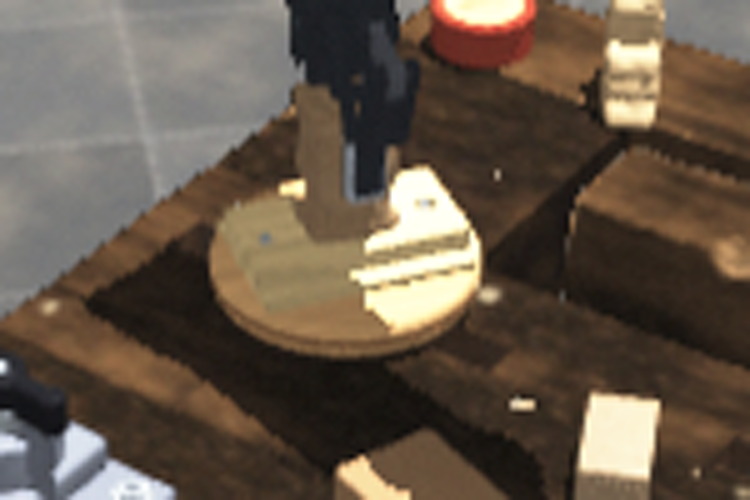

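The plate lies on the disc, with the peg tips showing in both holes at (265,238) and (424,203). The contact force and the height (TCP 0.072) agree, so I release and retreat straight up.

>>> apply_moves(
  steps=[
    {"dp": [0,0,0.01],"angular": [0,0,0],"hand": 48},
    {"dp": [0,0,0.01],"angular": [0,0,0],"hand": 60},
    {"dp": [0,0,0],"angular": [0,0,0],"hand": 70},
    {"dp": [0,0,0],"angular": [0,0,0],"hand": 70},
    {"dp": [0,0,0],"angular": [0,0,0],"hand": 70},
  ],
)

```text
t: 14.97
tool_pos: [0.4904, -0.1594, 0.0708]
tcp_rot: [-0.001, 0.887, 0.462, -0.001]
contact_force: [-0.5, 0.4, -0.3]
grip_width: 0.82
gripper_force: 0.0
```

>>> apply_moves(
  steps=[
    {"dp": [0,0,-0.1],"angular": [0,0,0],"hand": 70},
    {"dp": [0,0,-0.3],"angular": [0,0,0],"hand": 70},
    {"dp": [0,0,-0.6],"angular": [0,0,0],"hand": 70},
    {"dp": [0,0,-0.9],"angular": [0,0,0],"hand": 70},
    {"dp": [0,0,-1.0],"angular": [0,0,0],"hand": 70},
  ],
)

```text
t: 15.38
tool_pos: [0.4938, -0.1604, 0.1762]
tcp_rot: [0.003, 0.887, 0.462, 0.003]
contact_force: [0.4, 0.1, 0.9]
grip_width: 0.818
gripper_force: 0.0
```

>>> apply_moves(
  steps=[
    {"dp": [1.0,0,-0.6],"angular": [0,0,0],"hand": 70},
    {"dp": [1.0,0,-0.6],"angular": [0,0,0],"hand": 70},
    {"dp": [1.0,0,-0.6],"angular": [0,0,0],"hand": 70},
    {"dp": [1.0,0,-0.6],"angular": [0,0,0],"hand": 70},
    {"dp": [1.0,0,-0.6],"angular": [0,0,0],"hand": 70},
  ],
)

```text
t: 15.8
tool_pos: [0.5498, -0.076, 0.2325]
tcp_rot: [0.0, 0.886, 0.464, 0.001]
contact_force: [-0.8, -0.1, -0.1]
grip_width: 0.824
gripper_force: 0.0
```

>>> apply_moves(
  steps=[
    {"dp": [1.0,0,0],"angular": [0,0,0],"hand": 70},
    {"dp": [1.0,0,0],"angular": [0,0,0],"hand": 70},
    {"dp": [1.0,0,0],"angular": [0,0,0],"hand": 70},
    {"dp": [1.0,0,0],"angular": [0,0,0],"hand": 70},
    {"dp": [1.0,0,0],"angular": [0,0,0],"hand": 70},
  ],
)

```text
t: 16.22
tool_pos: [0.605, 0.0032, 0.2299]
tcp_rot: [-0.0, 0.887, 0.462, -0.002]
contact_force: [-0.9, -1.0, -0.4]
grip_width: 0.816
gripper_force: 0.0
```

```bash
python3 - <<'E'
from plan import *
plan([]);o=arm.get_obs(); print(o["contact_force"],o["grip_width"]*85.4)
im,d=arm.read_camera("scene"); P=cloud("scene",d)
cv2.imwrite("pics/s7.png",cv2.resize(im[170:360,150:400],None,fx=3.1,fy=3.1,interpolation=cv2.INTER_CUBIC)[:,:,::-1])
for X in((.480,-.172),(.474,-.19),(.508,-.125)):
    u,v=proj("scene",[(*X,.045)])[0]; print(X,P[int(v)-1:int(v)+2,int(u)-1:int(u)+2,2].round(4).tolist())
E
```

```text
start [ 6.05000e-01  3.20000e-03  2.29900e-01 -3.49816e+01] tilt [-0.0031 -0.0009] q7 -0.81
[-0.86123518 -1.03552767 -0.36745957] 69.72021676766245
(0.48, -0.172) [[0.0642, 0.0626, 0.06], [0.058, 0.0572, 0.0594], [0.0546, 0.0539, 0.0516]]
(0.474, -0.19) [[0.0573, 0.0454, 0.0479], [0.0576, 0.0456, 0.046], [0.054, 0.0558, 0.0441]]
(0.508, -0.125) [[0.045, 0.0499, 0.0468], [0.0463, 0.0476, 0.0473], [nan, 0.0488, 0.0499]]
```

View pics/s7.png

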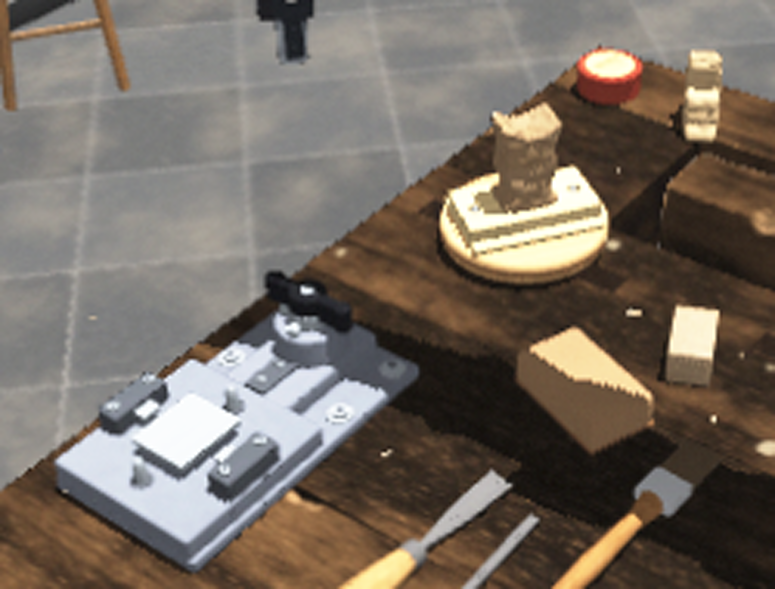

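The plate lies flat on the disc at (525,215) with the owl upright and the peg tips flush in its holes. The knob is at rest, the hare, tin and gouges are in place, and the gripper is clear. I'm handing in.

```bash
python3 -c "
from h import *
print(arm.close_job())"
```

```text
the job is handed in; nothing more can be done
None
```

I turned the release knob to its stop, moved the owl onto both pegs of the waxing stand and let it go. In the last picture the knob was back at rest, the plate flat on the disc and the bystanders in place; the job is handed in, with no verdict returned.

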